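# Clock the manifold elbow on its leaning stub

### The job

On the bench stands a cast air manifold whose threaded stub leans over and carries a loose steel pipe elbow. Screw the elbow down (clockwise seen from above its stub) until you feel it bottom on the thread, then back it off by less than one turn and stop when its outlet points straight at the pointer fin on the ring below it. Let go, and leave the tools and parts lying around where they are.

Things in the scene. Friction and masses are not known exactly. Their poses are not given: they have to be found in the camera images.
- elbow_grip (a point): Centre of the steel elbow's block, on the stub axis: 28 mm wide over its two flat sides (facing +y and -y), 30 mm along x, 38 mm high. Below it a round socket, 27 mm diameter; out of its +x side the outlet pipe, 21 mm diameter, 27 mm rim. x = the way the outlet points, z = up along the stub axis, 31 degrees from vertical. 46 mm above the ring's upper face when bottomed.
- elbow: The elbow as a whole; origin on the stub axis, 52 mm below elbow_grip, same axes. Right-hand thread, 5 mm a turn (0.8 mm a rad): clockwise from above lowers it. About 0.15 N m turns it, it stays where left. It starts 0.8 to 2.1 rad short of the hard bottom of the thread; that angle varies, is not given and must be felt: turning torque rises steeply.
- outlet (a point): Centre of the elbow's outlet mouth, 58 mm from the stub axis along the elbow's x. Same axes as elbow_grip.
- pointer_ring: Flat steel ring (88 mm diameter, 6 mm thick) round the foot of the stub, fixed. Origin: on the stub axis, at the ring's underside. z = up along the leaning stub axis; x = the way its pointer fin points. The fin is a narrow steel ridge (5 mm wide, from 42 to 73 mm off the axis, top 14 mm above the origin). From the bottomed position the fin is reached by backing off 0.5 to 2.2 rad.
- mark_tip (a point): Outer tip of the pointer fin, 72 mm from the stub axis, top edge.
- manifold: Cast aluminium manifold, fixed to the bench. Origin: underside, below the centre of the ring; foot 150 x 120 x 12 mm. The stub leans 31 degrees from vertical towards the manifold's -x (roughly away from the robot). Ring centre is 95 mm above the bench.
- spanner_mid (a point): Middle of a steel spanner, 170 mm long, lying beside the manifold. To be left alone.
- nipple_mid (a point): Middle of a small brass pipe nipple, 40 mm long, 24 mm hex, lying beside the manifold. To be left alone.
- hammer_mid (a point): Handle of a hammer lying on the bench, to be left alone.
- file_mid (a point): Middle of a flat file with wooden handle, 310 mm long, lying on the bench, to be left alone.
- paste_mid (a point): Middle of a jar, 68 mm diameter, 75 mm high, standing on the bench, to be left alone.
- brush_mid (a point): Middle of a brush lying on the bench, to be left alone.
- driver_mid (a point): Middle of a screwdriver lying on the bench, to be left alone.
Not all that is in view belongs to the job. Leave any brown, green or purple look-alike of the manifold alone.

How it is judged:
On the way:
1. the elbow is screwed down to the bottom of its thread (z of elbow_grip in the frame of pointer_ring below 0.05222 m), for 0.1 s.
At the end, for the whole second after the job is handed in: After having been bottomed, the elbow is backed off from the hard stop (more than 15 degrees, less than one turn) and its outlet mouth points along the fin, within 6 mm sideways at the mouth (about 6 degrees) (y of outlet in the frame of pointer_ring between -0.006 and 0.006 m and x of outlet in the frame of pointer_ring above 0.04 m and z of elbow_grip in the frame of pointer_ring between 0.0522 and 0.0565 m); the robot touches nothing.
It fails at once if a bystanding tool or part was moved by more than 30 mm (distance of any of spanner_mid, nipple_mid, hammer_mid, file_mid, paste_mid, brush_mid, driver_mid from where it was at the start of the episode above 0.03 m).
It also fails if it takes over 70 s, if anything falls off the work surface, if the arm or the gripper's body presses on something with over 40 N, if the wrist force passes 120 N, or if a joint passes its speed limit or range.

### The arm

A 7-joint arm with a two-finger parallel gripper is mounted at the origin on the work surface. World frame = base frame: x ahead of the robot, y to its left, z up, the work surface at z = 0. Lengths are in m, angles in rad, forces in N, time in s.
With the tool pointing down it reaches from about 0.35 to 0.9 m from the base axis. Payload 8.1 kg.
Tool frame: the origin (TCP) lies on the centre line of the jaws, within the pads' length; the fingertips stand 14 mm ahead of it and the grasp point (between the pads) lies 5 mm behind it; z points along the fingers, y is the direction in which the jaws open and shut (so a half turn about z gives the same grasp; the last joint's range is limited). The gripper opens to 92 mm and grips with 3 to 60 N. Pads are 19 mm wide; open, the fingers measure 130 mm over their backs; the gripper's body (75 mm by 190 mm) begins 47 mm behind the grasp point.
Start: joints at [1.24, 0.434, 0.025, 1.573, -0.012, 1.134, -0.075], TCP at [0.141, -0.609, 0.241] pointing down, gripper open.
Joint ranges: [-2.62, 2.62], [-0.44, 2.09], [-1.27, 1.32], [0.08, 2.57], [-1.32, 4.46], [0.12, 2], [-2.74, 2.74]. Speed limits (rad/s): [2.22, 2.22, 3.01, 3.01, 3.14, 3.14, 3.14].

### API

Orientations are given as a rotation vector (axis times angle).
In Python, from cell import arm, optics gives the robot as it stands.
- The arm moves only by the shell command python3 -m creep 'ROWS' [FORCE]. ROWS is JSON, a list of rows, each an object with "translation": the shift along the tool's x, y, z in m, a list of three; "rot": the turn, a rotation vector about the tool's x, y, z in degrees, a list of three; "jaw": the finger opening in m, from 0 to 0.0918. In form: [{"translation": [x, y, z], "rot": [wx, wy, wz], "jaw": jaw}, ...]. A call has 1 to 12 rows; each row shifts and turns the commanded pose from where the row before left it, along the tool's axes as they then stand; what a row does not reach is not made up. A row lasts 1/12 s, in which the tool goes at most 41.7 mm and 7.16 degrees, less where a joint would pass 70% of its speed; a pose out of reach is approached as far as the arm can. A call is refused whole if a number of a shift passes 0.0417 or a number of a turn 7.16, either way. A call with a gripper value outside its range is refused whole. The fingers move at their own pace and stop on an object; FORCE is the grip in N (left out, the last holds). Time passes only in rows, so rows that do not move let the fingers close. It gives the time, the measured TCP pose, the force and the opening at its end, in the units of the state.
- arm.observe(): the state, without advancing time (a new reading comes with each control period).
- optics.get_image(name): name is "scene" or "top" or "wrist"; returns the picture (420x560x3 uint8, red, green, blue); there is no depth.
- optics.camera_info(name): a dict with "fx", "fy", "cx", "cy" (pixels), "R" (3x3) and "t" (3): a world point X has camera coordinates R X + t. Camera axes: x right, y down, z forward; pixel columns grow to the right and rows downward; lengths in m; the calibration is good to about 2 mm. A picture is of the moment at which its call begins: read the wrist's pose just before it. camera_info takes no time and is no camera call; for the wrist camera it gives the pose at the moment of the call.
- arm.sign_off(): hands the job in, once; it reports no verdict.
Trained networks look in the newest picture that a camera, given by its name, has taken for a name from the list of things; names that differ only in an ending like _2 or _b are one class to them, and where a whole thing is asked for, a point or a joint stands for the part that bears it (a point fixed in the world has none). Each returns a list of dicts, best first, with "score" (0 to 1); they miss things now and then, are a little off and sometimes report something else, mostly with a low value. They report only what shows in the picture. A call takes as long as a camera call. They do not tell look-alikes from the thing itself.
- optics.boxes_of(camera, thing): "location" ([column, row] in pixels, amid what is visible of it).
- optics.pinpoint(camera, thing): "location" ([column, row] in pixels: a listed point, or the origin of a listed thing).
The state is a dict: "clock": time; "joints": joint angles; "dq": joint speeds; "joint_efforts": joint torques, N m; "position": TCP position; "ee_rot": TCP orientation; "force": force on the tool from outside, world axes, zero at the start; "ft_torque": the same for the moment, N m; "width": opening from 0.0 (shut) to 1.0 (fully open).
Only numpy, scipy, OpenCV 4.12 (cv2) and the standard library are available. Lean on these libraries where they do the work, as an engineer would, in place of code of your own. Each camera call takes 0.05 s, during which the arm holds its last target.

## Working session

There is one attempt and no reset: what is moved stays moved. The work goes in short steps, Python scripts to look and compute and a shell command to move; the robot and the scene stay as the last step left them, time stands still between calls to the robot, and variables do not carry over. Pictures are saved under pics/ and viewed, and the job is handed in when it is done.

```bash
ls; mkdir -p pics; python3 - <<'E'
from cell import arm, optics
import cv2
print(arm.observe())
for n in ["scene","top","wrist"]:
    im=optics.get_image(n); cv2.imwrite(f"pics/{n}0.png",im[:,:,::-1])
    c=optics.camera_info(n); print(n,c)
    if n!="wrist":
        for t in ["elbow_grip","outlet","mark_tip","pointer_ring","manifold","elbow"]:
            print(t,[(r["location"],round(r["score"],2)) for r in optics.pinpoint(n,t)][:4])
E
```

```text
pics
{'clock': 0.0, 'joints': array([ 1.24039226,  0.4352257 ,  0.02496319,  1.57411619, -0.01160554,
        1.13398286, -0.07511548]), 'dq': array([ 1.30673587e-04,  4.94483044e-05,  4.35871716e-04,  9.30000085e-04,
       -1.24775783e-03, -8.12300188e-04,  1.01135820e-03]), 'joint_efforts': array([ 3.02620974e-04, -6.67857242e+01,  9.84650105e-01, -3.14455891e+01,
       -6.07008906e-02,  4.32223734e-02,  1.28310089e-04]), 'position': array([ 0.14098989, -0.60838049,  0.23993576]), 'ee_rot': array([-3.11970404e+00, -3.56760566e-01,  4.92708549e-04]), 'force': array([-0.48454674,  0.64382769, -0.27218962]), 'ft_torque': array([-0.02659208, -0.02016325,  0.0290894 ]), 'width': 0.9980535014491458}
scene {'fx': 414.61680103763615, 'fy': 414.61680103763615, 'cx': 280.21705646892025, 'cy': 211.8423305277319, 'R': array([[-0.68315397,  0.73015989,  0.01292983],
       [ 0.58858429,  0.56100071, -0.58210544],
       [-0.43228369, -0.39005735, -0.8130105 ]]), 't': array([ 0.38282467, -0.226478  ,  1.39574315])}
elbow_grip [([267.1, 132.8], 0.7), ([270.9, 194.1], 0.64), ([180.6, 216.9], 0.6
[... 1144 characters left out ...]
2], 0.67), ([441.9, 221.4], 0.62)]
pointer_ring [([377.5, 283.6], 0.84), ([181.2, 294.4], 0.78), ([333.5, 148.3], 0.72), ([299.1, 234.0], 0.65)]
manifold [([329.6, 158.0], 0.93), ([375.9, 286.6], 0.74), ([298.0, 236.2], 0.73), ([186.6, 296.1], 0.72)]
elbow [([339.0, 146.5], 0.98), ([383.4, 285.0], 0.94), ([296.4, 230.1], 0.9), ([182.8, 297.1], 0.69)]
wrist {'fx': 305.4369156665933, 'fy': 305.4369156665933, 'cx': 277.4125649373521, 'cy': 212.34312381969946, 'R': array([[ 2.25285880e-01, -9.74292666e-01, -2.72358289e-04],
       [-9.33171265e-01, -2.15857710e-01,  2.87396659e-01],
       [-2.80067248e-01, -6.44922522e-02, -9.57811613e-01]]), 't': array([-0.62560642, -0.03535464,  0.39096421])}
```

View pics/scene0.png

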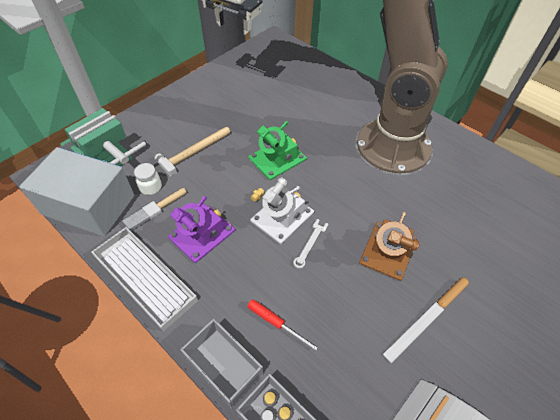

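View pics/top0.png

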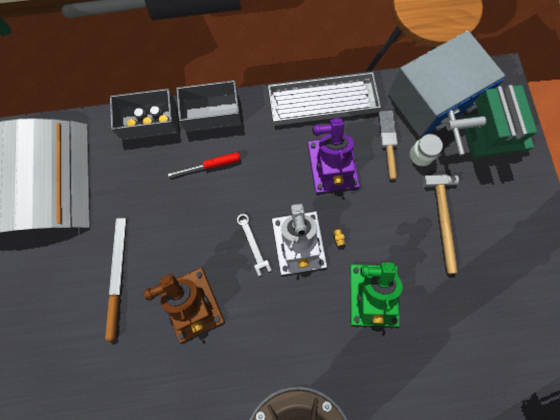

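View pics/wrist0.png

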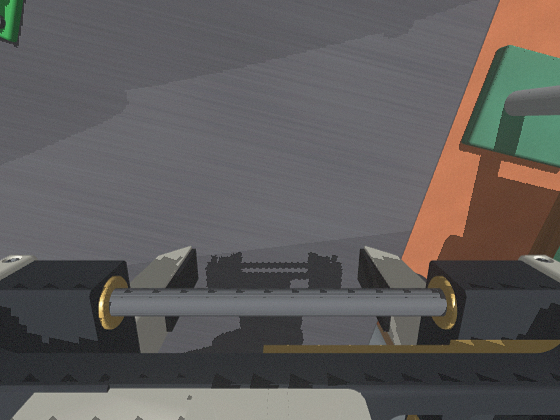

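```bash
python3 - <<'E'
import cv2
a=cv2.imread("pics/scene0.png")[160:250,230:335]; b=cv2.imread("pics/top0.png")[190:280,250:355]
o=cv2.hconcat([cv2.resize(x,None,fx=3.8,fy=5,interpolation=cv2.INTER_CUBIC) if 0 else cv2.resize(x,(399,342),interpolation=cv2.INTER_CUBIC) for x in(a,b)])
cv2.imwrite("pics/z0.png",o)
E
```

```text
(no output)
```

View pics/z0.png

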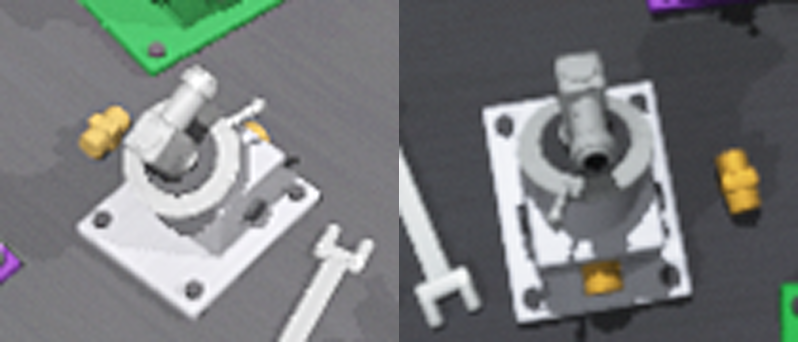

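```bash
cat > h.py <<'E'
import numpy as np
from scipy.optimize import least_squares
from scipy.spatial.transform import Rotation as Ro
def proj(c,X):
    p=np.atleast_2d(X)@np.array(c["R"]).T+c["t"]
    return np.c_[c["fx"]*p[:,0]/p[:,2]+c["cx"],c["fy"]*p[:,1]/p[:,2]+c["cy"]]
L=np.deg2rad(31)
def model(p):
    x,y,yaw,fin,elb,h,fx,fy=p
    Rm=Ro.from_euler('z',yaw).as_matrix()
    M=Rm@Ro.from_euler('y',-L).as_matrix()   # z leans to manifold -x
    a=M[:,2]; O=np.array([x,y,.095])
    Rf=M@Ro.from_euler('z',fin).as_matrix(); Re=M@Ro.from_euler('z',elb).as_matrix()
    d=dict(ring=O,tip=O+Rf@[.072,0,.014],grip=O+h*a,outlet=O+h*a+Re[:,0]*.058,axis=a,Re=Re,Rf=Rf,M=M)
    m=np.array([x,y,0])
    for i,(sx,sy) in enumerate([(1,1),(1,-1),(-1,-1),(-1,1)]):
        d["c%d"%i]=m+Rm@[fx+sx*.075,fy+sy*.06,.012]
    d["man"]=m
    return d
E
python3 - <<'E'
from h import *
from cell import optics
S=optics.camera_info("scene");T=optics.camera_info("top")
z=lambda u,v:((u-399)/3.8+250,v/3.8+190)
zs=lambda u,v:(u/3.8+230,v/3.8+160)
# manifold x toward robot(-x world): yaw~pi ; +y manifold -> -y world (image right)
obs=[(T,"c0",z(692,294)),(T,"c1",z(520,323)),(T,"c2",z(484,110)),(T,"c3",z(652,82)),
(S,"c1",zs(320,192)),(S,"c2",zs(196,314)),(S,"c3",zs(79,228)),
(T,"ring",(299.1,234)),(S,"ring",(278.7,201)),(T,"tip",z(558,215)),(S,"tip",zs(262,103)),(T,"tip",(293.9,248.9)),(S,"tip",(296.7,185.2)),
(T,"grip",(301.8,211.7)),(S,"grip",(270.9,194.1)),(T,"outlet",z(596,157)),(S,"outlet",zs(203,82)),(T,"outlet",(303,230.6)),
(T,"man",(298,236.2)),(S,"man",(278.4,219.5))]
def res(p):
    d=model(p);return np.concatenate([(proj(c,d[k])[0]-o) for c,k,o in obs]+[[(p[5]-.053)/.0007]])
best=None
for e in np.linspace(-3,3,7):
  for f in np.linspace(-3,3,7):
    r=least_squares(res,[.5,-.0,3.1,f,e,.054,0,0],loss="soft_l1")
    if best is None or r.cost<best.cost: best=r
p=best.x;np.save("p.npy",p);print(best.cost,p.round(4));d=model(p)
for (c,k,o),q in zip(obs,best.fun[:-1].reshape(-1,2) if 0 else res(p)[:-1].reshape(-1,2)): print(k,q.round(1))
for k in("ring","tip","grip","outlet","axis","man"):print(k,d[k].round(4))
E
```

```text
23.57776309134212 [ 4.9430e-01 -7.2600e-02  3.1673e+00 -4.1180e-01 -2.2700e-02  5.3200e-02
  2.1800e-02 -2.2000e-03]
c0 [ 0.1 -0.2]
c1 [-0.9 -0. ]
c2 [-0.7 -0.7]
c3 [-0.2 -0.6]
c1 [ 1.1 -1.3]
c2 [-0.1 -1. ]
c3 [-0.4 -2.2]
ring [ 0.7 -6. ]
ring [-0.9 -0.7]
tip [0.1 0.8]
tip [-0.6 -2.4]
tip [-1.9 -1.6]
tip [ 1.6 -0.5]
grip [-3.2  1.1]
grip [0.  1.8]
outlet [0.6 0.1]
outlet [ 0.7 -3.6]
outlet [-0.6  0.8]
man [ 0.2 -1.4]
man [-0.9  0.5]
ring [ 0.4943 -0.0726  0.095 ]
tip [ 0.4442 -0.045   0.141 ]
grip [ 0.5217 -0.0719  0.1406]
outlet [ 0.472  -0.0718  0.1705]
axis [0.5149 0.0132 0.8572]
man [ 0.4943 -0.0726  0.    ]
```

```bash
cat >> h.py <<'E'
def plan(s,Pt,Rt):
    P=np.array(s["position"]);R=Ro.from_rotvec(s["ee_rot"]).as_matrix()
    print("tool shift mm",(1e3*R.T@(Pt-P)).round(1),"rot deg",np.rad2deg(Ro.from_matrix(R.T@Rt).as_rotvec()).round(2),"pos",P.round(4),"j",np.round(s["joints"],3),"w",round(s["width"]*.0918,4),"F",s["force"].round(1),"M",s["ft_torque"].round(2),"t",s["clock"])
def target(d,ang=0,flip=0,back=0.):
    # tool z=-axis, tool x = elbow x (or -), rotated ang about the axis; grip point at TCP -5mm
    Re=d["Re"]; X=Ro.from_rotvec(d["axis"]*(ang+np.pi*flip)).apply(Re[:,0]); Z=-d["axis"]
    R=np.c_[X,np.cross(Z,X),Z]
    return d["grip"]+Z*.005-Z*back,R
E
python3 - <<'E'
from h import *
from cell import arm
s=arm.observe();print(Ro.from_rotvec(s["ee_rot"]).as_matrix().round(3))
d=model(np.load("p.npy"))
for f in(0,1):
    P,R=target(d,0,f,.10);print(P,R.round(2));plan(s,P,R)
E
```

```text
[[ 0.974  0.226  0.   ]
 [ 0.226 -0.974 -0.   ]
 [-0.     0.    -1.   ]]
[ 0.57063853 -0.07060116  0.22206727] [[-0.86 -0.01 -0.51]
 [ 0.    1.   -0.01]
 [ 0.51 -0.01 -0.86]]
tool shift mm [ 539.9 -427.4   18.7] rot deg [  44.87    4.04 -161.43] pos [ 0.1411 -0.6089  0.2408] j [ 1.24   0.434  0.025  1.573 -0.012  1.134 -0.075] w 0.092 F [-0.6 -0.6  0.8] M [-0.01 -0.01  0.01] t 0.75
[ 0.57063853 -0.07060116  0.22206727] [[ 0.86  0.01 -0.51]
 [-0.   -1.   -0.01]
 [-0.51  0.01 -0.86]]
tool shift mm [ 539.9 -427.4   18.7] rot deg [  2.79 -30.94  12.56] pos [ 0.1411 -0.6089  0.2408] j [ 1.24   0.434  0.025  1.573 -0.012  1.134 -0.075] w 0.092 F [-0.6 -0.6  0.8] M [-0.01 -0.01  0.01] t 0.75
```

```bash
python3 -m creep '[{"translation":[0,0,-0.04],"rot":[0,0,0],"jaw":0.06},{"translation":[0,0,-0.04],"rot":[0,0,0],"jaw":0.06},{"translation":[0,0,-0.04],"rot":[0,0,0],"jaw":0.06},{"translation":[0.03,-0.024,0],"rot":[0,0,0],"jaw":0.06},{"translation":[0.03,-0.024,0],"rot":[0,0,0],"jaw":0.06},{"translation":[0.03,-0.024,0],"rot":[0,0,0],"jaw":0.06},{"translation":[0.03,-0.024,0],"rot":[0,0,0],"jaw":0.06},{"translation":[0.03,-0.024,0],"rot":[0,0,0],"jaw":0.06},{"translation":[0.03,-0.024,0],"rot":[0,0,0],"jaw":0.06},{"translation":[0.03,-0.024,0],"rot":[0,0,0],"jaw":0.06},{"translation":[0.03,-0.024,0],"rot":[0,0,0],"jaw":0.06},{"translation":[0.03,-0.024,0],"rot":[0,0,0],"jaw":0.06}]'
python3 -m creep '[{"translation":[0.03,-0.024,0],"rot":[0,0,0],"jaw":0.06},{"translation":[0.03,-0.024,0],"rot":[0,0,0],"jaw":0.06},{"translation":[0.03,-0.024,0],"rot":[0,0,0],"jaw":0.06},{"translation":[0.03,-0.024,0],"rot":[0,0,0],"jaw":0.06},{"translation":[0.03,-0.024,0],"rot":[0,0,0],"jaw":0.06},{"translation":[0.03,-0.024,0],"rot":[0,0,0],"jaw":0.06},{"translation":[0.03,-0.024,0],"rot":[0,0,0],"jaw":0.06},{"translation":[0.03,-0.024,0],"rot":[0,0,0],"jaw":0.06},{"translation":[0.03,-0.024,0],"rot":[0,0,0],"jaw":0.06},{"translation":[0,0,0],"rot":[0,0,0],"jaw":0.06}]'
python3 - <<'E'
from h import *
from cell import arm
s=arm.observe();d=model(np.load("p.npy"))
P,R=target(d,0,0,.10);plan(s,P,R)
E
```

```text
clock: 1.75
position: [0.3561, -0.3358, 0.361]
ee_rot: [3.121, 0.357, 0.0]
force: [1.5, -1.0, -0.4]
width: 0.655
clock: 2.58
position: [0.5726, -0.0578, 0.3602]
ee_rot: [-3.115, -0.371, -0.002]
force: [-1.7, 1.6, -0.4]
width: 0.647
tool shift mm [ -5.2  12.6 138.1] rot deg [  44.85    3.86 -160.83] pos [ 0.5726 -0.0578  0.3602] j [ 0.295  0.313 -0.39   1.479  0.115  1.372 -1.433] w 0.0594 F [-1.7  1.6 -0.4] M [0.02 0.13 0.05] t 2.5833
```

```bash
R='x'; python3 -m creep '[{"translation":[0,0,0],"rot":[0,0,-7],"jaw":0.06},{"translation":[0,0,0],"rot":[0,0,-7],"jaw":0.06},{"translation":[0,0,0],"rot":[0,0,-7],"jaw":0.06},{"translation":[0,0,0],"rot":[0,0,-7],"jaw":0.06},{"translation":[0,0,0],"rot":[0,0,-7],"jaw":0.06},{"translation":[0,0,0],"rot":[0,0,-7],"jaw":0.06},{"translation":[0,0,0],"rot":[0,0,-7],"jaw":0.06},{"translation":[0,0,0],"rot":[0,0,-7],"jaw":0.06},{"translation":[0,0,0],"rot":[0,0,-7],"jaw":0.06},{"translation":[0,0,0],"rot":[0,0,-7],"jaw":0.06},{"translation":[0,0,0],"rot":[0,0,-7],"jaw":0.06},{"translation":[0,0,0],"rot":[0,0,-7],"jaw":0.06}]'
python3 -m creep '[{"translation":[0,0,0],"rot":[0,0,-7],"jaw":0.06},{"translation":[0,0,0],"rot":[0,0,-7],"jaw":0.06},{"translation":[0,0,0],"rot":[0,0,-7],"jaw":0.06},{"translation":[0,0,0],"rot":[0,0,-7],"jaw":0.06},{"translation":[0,0,0],"rot":[0,0,-7],"jaw":0.06},{"translation":[0,0,0],"rot":[0,0,-7],"jaw":0.06},{"translation":[0,0,0],"rot":[0,0,-7],"jaw":0.06},{"translation":[0,0,0],"rot":[0,0,-7],"jaw":0.06},{"translation":[0,0,0],"rot":[0,0,-7],"jaw":0.06},{"translation":[0,0,0],"rot":[0,0,-7],"jaw":0.06},{"translation":[0,0,0],"rot":[0,0,-7],"jaw":0.06},{"translation":[0,0,0],"rot":[0,0,-7],"jaw":0.06}]'
python3 - <<'E'
from h import *
from cell import arm
s=arm.observe();d=model(np.load("p.npy"))
P,R=target(d,0,0,.10);plan(s,P,R)
E
```

```text
clock: 3.58
position: [0.5696, -0.0663, 0.3608]
ee_rot: [2.074, 2.36, -0.0]
force: [0.3, 0.1, 0.0]
width: 0.655
clock: 4.58
position: [0.5696, -0.0664, 0.3608]
ee_rot: [-0.038, 3.141, -0.0]
force: [-0.4, -0.7, -0.0]
width: 0.651
tool shift mm [ -1.   -4.2 138.7] rot deg [ 0.36 31.    1.17] pos [ 0.5696 -0.0664  0.3608] j [ 0.674  0.433 -0.968  1.453  0.356  1.441  1.299] w 0.0598 F [-0.4 -0.7 -0. ] M [ 0.09 -0.15  0.01] t 4.5833
```

```bash
python3 -m creep '[{"translation":[0,0,0],"rot":[0,6.2,0.2],"jaw":0.06},{"translation":[0,0,0],"rot":[0,6.2,0.2],"jaw":0.06},{"translation":[0,0,0],"rot":[0,6.2,0.2],"jaw":0.06},{"translation":[0,0,0],"rot":[0,6.2,0.2],"jaw":0.06},{"translation":[0,0,0],"rot":[0,6.2,0.2],"jaw":0.06},{"translation":[0,0,0],"rot":[0,0,0],"jaw":0.06}]'
python3 - <<'E'
from h import *
from cell import arm,optics
import cv2
s=arm.observe();d=model(np.load("p.npy"))
P,R=target(d,0,0,.10);plan(s,P,R)
cv2.imwrite("pics/w1.png",optics.get_image("wrist")[:,:,::-1])
c=optics.camera_info("wrist")
for t in["grip","outlet","tip","ring"]:print(t,proj(c,d[t]).round(0))
for t in ["elbow_grip","outlet","mark_tip","pointer_ring"]: print(t,[(r["location"],round(r["score"],2)) for r in optics.pinpoint("wrist",t)][:4])
E
```

```text
clock: 5.08
position: [0.5693, -0.0691, 0.3503]
ee_rot: [0.001, -2.648, 0.015]
force: [0.6, -1.9, -0.8]
width: 0.651
tool shift mm [-61.9  -0.2 112.4] rot deg [ 0.15  2.73 -0.11] pos [ 0.5693 -0.0691  0.3503] j [ 0.336  0.684 -0.659  1.084  0.288  1.973  1.315] w 0.0598 F [ 0.6 -1.9 -0.8] M [ 0.02 -0.77 -0.01] t 5.0833
grip [[276. 234.]]
outlet [[276. 189.]]
tip [[298. 174.]]
ring [[276. 219.]]
elbow_grip [([276.8, 234.9], 0.8), ([146.9, 115.4], 0.76), ([511.9, 145.6], 0.63)]
outlet [([552.4, 130.0], 0.84), ([187.0, 123.9], 0.75), ([280.0, 189.9], 0.71)]
mark_tip [([302.2, 172.5], 0.92), ([159.6, 60.0], 0.62)]
pointer_ring [([163.2, 118.0], 0.86), ([278.5, 220.8], 0.84), ([485.3, 140.4], 0.78), ([350.0, 224.7], 0.51)]
```

View pics/w1.png

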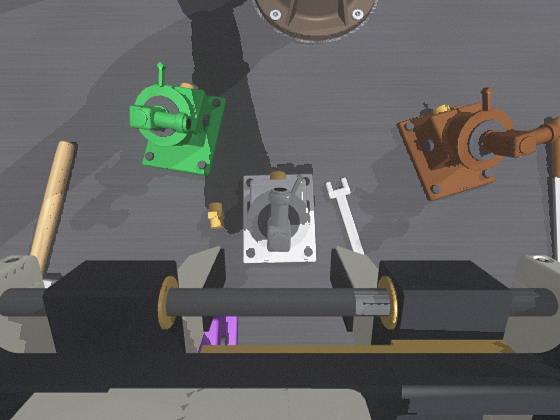

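```bash
python3 -m creep '[{"translation":[-0.012,0,0.02],"rot":[0,0,0],"jaw":0.06},{"translation":[-0.012,0,0.02],"rot":[0,0,0],"jaw":0.06},{"translation":[-0.012,0,0.02],"rot":[0,0.7,0],"jaw":0.06},{"translation":[-0.012,0,0.02],"rot":[0,0.7,0],"jaw":0.06},{"translation":[-0.012,0,0.02],"rot":[0,0.7,0],"jaw":0.06},{"translation":[-0.002,0,0.012],"rot":[0,0.6,0],"jaw":0.06},{"translation":[0,0,0],"rot":[0,0,0],"jaw":0.06}]'
python3 - <<'E'
from h import *
from cell import arm,optics
import cv2
s=arm.observe();d=model(np.load("p.npy"))
P,R=target(d,0,0,.10);plan(s,P,R)
cv2.imwrite("pics/w2.png",optics.get_image("wrist")[:,:,::-1])
c=optics.camera_info("wrist")
for t in["grip","outlet","tip","ring"]:print(t,proj(c,d[t]).round(0))
for t in ["elbow_grip","outlet","mark_tip","pointer_ring"]: print(t,[(r["location"],round(r["score"],2)) for r in optics.pinpoint("wrist",t)][:4])
E
```

```text
clock: 5.92
position: [0.5687, -0.0676, 0.226]
ee_rot: [0.009, -2.608, 0.01]
force: [0.6, -0.7, -0.5]
width: 0.657
tool shift mm [-3.7 -3.   2.5] rot deg [0.26 0.45 0.27] pos [ 0.5687 -0.0676  0.226 ] j [ 0.353  0.785 -0.662  1.238  0.326  1.784  1.283] w 0.0603 F [ 0.6 -0.7 -0.5] M [ 0.11 -0.73  0.02] t 5.9167
grip [[274. 220.]]
outlet [[274. 150.]]
tip [[305. 136.]]
ring [[274. 203.]]
elbow_grip [([93.6, 57.1], 0.95), ([274.0, 220.4], 0.68)]
outlet [([150.4, 69.1], 0.65), ([280.9, 150.1], 0.59)]
mark_tip [([310.7, 136.6], 0.92)]
pointer_ring [([548.8, 99.0], 0.94), ([121.0, 69.0], 0.88), ([272.0, 202.7], 0.71), ([194.0, 203.7], 0.71)]
```

View pics/w2.png

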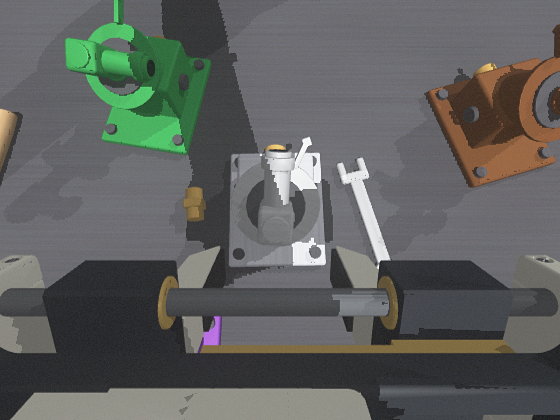

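```bash
python3 - <<'E'
from h import *
from cell import optics,arm
S=optics.camera_info("scene");T=optics.camera_info("top");W=optics.camera_info("wrist")
z=lambda u,v:((u-399)/3.8+250,v/3.8+190)
zs=lambda u,v:(u/3.8+230,v/3.8+160)
obs=[(T,"c0",z(692,294)),(T,"c1",z(520,323)),(T,"c2",z(484,110)),(T,"c3",z(652,82)),
(S,"c1",zs(320,192)),(S,"c2",zs(196,314)),(S,"c3",zs(79,228)),
(T,"ring",(299.1,234)),(S,"ring",(278.7,201)),(T,"tip",z(558,215)),(S,"tip",zs(262,103)),(T,"tip",(293.9,248.9)),(S,"tip",(296.7,185.2)),
(T,"grip",(301.8,211.7)),(S,"grip",(270.9,194.1)),(T,"outlet",z(596,157)),(S,"outlet",zs(203,82)),(T,"outlet",(303,230.6)),
(T,"man",(298,236.2)),(S,"man",(278.4,219.5)),
(W,"grip",(274,220.4)),(W,"outlet",(280,150.5)),(W,"tip",(310,137)),(W,"ring",(273.5,203)),
(W,"c2",(327,265)),(W,"c3",(228,266)),(W,"c0",(230,154))]
def res(p):
    d=model(p);return np.concatenate([(proj(c,d[k])[0]-o) for c,k,o in obs]+[[(p[5]-.053)/.0007]])
r=least_squares(res,np.load("p.npy"),loss="soft_l1")
p=r.x;np.save("p.npy",p);print(r.cost,p.round(4));d=model(p)
for (c,k,o),q in list(zip(obs,res(p)[:-1].reshape(-1,2)))[-7:]: print(k,q.round(1))
P,R=target(d,0,0,.0);plan(arm.observe(),P,R)
E
```

```text
36.23573017030612 [ 4.9530e-01 -7.2400e-02  3.1746e+00 -4.6050e-01 -1.0090e-01  5.3300e-02
  1.8700e-02 -1.9000e-03]
grip [-0.2 -0.5]
outlet [-0.8 -0.2]
tip [-2.6  0.2]
ring [ 0.5 -0.3]
c2 [-0.6 -1.8]
c3 [ 0.9 -0.2]
c0 [ 0.1 -1.2]
tool shift mm [ -2.9  -3.6 105.8] rot deg [0.49 0.78 4.35] pos [ 0.5708 -0.067   0.2293] j [ 0.351  0.782 -0.661  1.232  0.326  1.786  1.284] w 0.06 F [ 0.3  0.1 -0. ] M [ 0.1  -0.71 -0.01] t 6.1667
```

```bash
python3 -m creep '[{"translation":[-0.003,-0.0036,0.01],"rot":[0.5,0.8,4.3],"jaw":0.06},{"translation":[0,0,0.02],"rot":[0,0,0],"jaw":0.06},{"translation":[0,0,0.02],"rot":[0,0,0],"jaw":0.06},{"translation":[0,0,0.015],"rot":[0,0,0],"jaw":0.06},{"translation":[0,0,0],"rot":[0,0,0],"jaw":0.06},{"translation":[0,0,0],"rot":[0,0,0],"jaw":0.06}]'
python3 - <<'E'
from h import *
from cell import arm,optics
import cv2
s=arm.observe();d=model(np.load("p.npy"))
P,R=target(d,0,0,.0);plan(s,P,R)
cv2.imwrite("pics/w3.png",optics.get_image("wrist")[:,:,::-1])
c=optics.camera_info("wrist")
for t in["grip","outlet","tip","ring"]:print(t,proj(c,d[t]).round(0))
for t in ["elbow_grip","outlet","mark_tip","pointer_ring"]: print(t,[(r["location"],round(r["score"],2)) for r in optics.pinpoint("wrist",t)][:4])
E
```

```text
clock: 6.67
position: [0.5395, -0.072, 0.1711]
ee_rot: [-0.087, -2.597, 0.049]
force: [-0.1, 0.2, 0.4]
width: 0.651
tool shift mm [-1.3  1.2 39.8] rot deg [-0.05 -0.17  0.04] pos [ 0.5395 -0.072   0.1711] j [ 0.37   0.79  -0.639  1.377  0.333  1.656  1.198] w 0.0598 F [-0.1  0.2  0.4] M [ 0.12 -0.77 -0.03] t 6.6667
grip [[280. 249.]]
outlet [[280. 157.]]
tip [[316. 137.]]
ring [[279. 222.]]
elbow_grip [([278.7, 251.0], 0.77), ([47.6, 59.6], 0.63)]
outlet [([277.3, 156.8], 0.82), ([114.7, 68.7], 0.55), ([279.9, 249.0], 0.51)]
mark_tip [([317.4, 136.0], 0.75)]
pointer_ring [([91.1, 71.0], 0.87)]
```

View pics/w3.png

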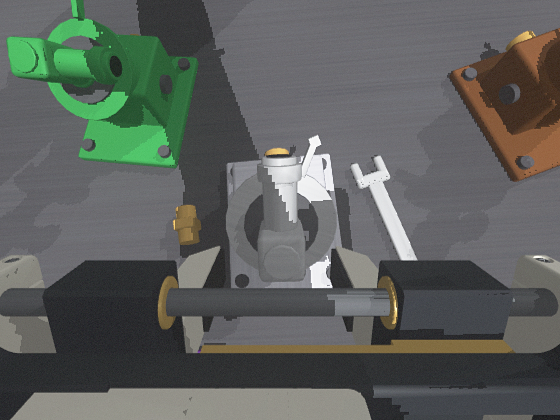

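```bash
python3 -m creep '[{"translation":[-0.001,0.001,0.01],"rot":[0,0,0],"jaw":0.06},{"translation":[0,0,0.01],"rot":[0,0,0],"jaw":0.06},{"translation":[0,0,0.01],"rot":[0,0,0],"jaw":0.06},{"translation":[0,0,0.008],"rot":[0,0,0],"jaw":0.06},{"translation":[0,0,0],"rot":[0,0,0],"jaw":0.06},{"translation":[0,0,0],"rot":[0,0,0],"jaw":0.06}]' 40
python3 - <<'E'
from h import *
from cell import arm,optics
import cv2
s=arm.observe();d=model(np.load("p.npy"))
P,R=target(d,0,0,.0);plan(s,P,R)
cv2.imwrite("pics/w4.png",optics.get_image("wrist")[:,:,::-1])
E
```

```text
clock: 7.42
position: [0.5199, -0.0719, 0.1366]
ee_rot: [-0.087, -2.595, 0.049]
force: [-0.3, 0.2, 0.0]
width: 0.655
tool shift mm [-0.3  0.3  0.1] rot deg [-0.05 -0.29  0.04] pos [ 0.5199 -0.0719  0.1366] j [ 0.384  0.8   -0.639  1.462  0.344  1.572  1.182] w 0.0601 F [-0.3  0.2  0. ] M [ 0.11 -0.78 -0.05] t 7.4167
```

View pics/w4.png

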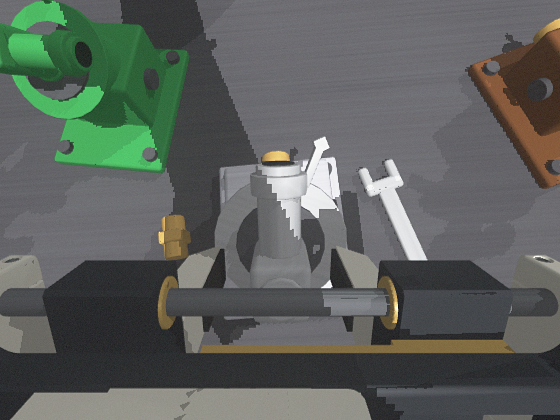

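```bash
python3 -m creep '[{"translation":[0,0,0],"rot":[0,0,0],"jaw":0.0},{"translation":[0,0,0],"rot":[0,0,0],"jaw":0.0},{"translation":[0,0,0],"rot":[0,0,0],"jaw":0.0},{"translation":[0,0,0],"rot":[0,0,0],"jaw":0.0},{"translation":[0,0,0],"rot":[0,0,0],"jaw":0.0},{"translation":[0,0,0],"rot":[0,0,0],"jaw":0.0}]' 40
cat > st.py <<'E'
from h import *
from cell import arm
s=arm.observe();d=model(np.load("p.npy"));a=d["axis"]
R=Ro.from_rotvec(s["ee_rot"]).as_matrix();X=d["M"].T@R[:,0]
rel=d["M"].T@(s["position"]-d["ring"])
print("ang %.3f"%np.arctan2(X[1],X[0]),"tcp in ring mm",(rel*1e3).round(2),"w %.4f"%(s["width"]*.0918),"F tool",(R.T@s["force"]).round(1),"M tool",(R.T@s["ft_torque"]).round(2),"j",s["joints"].round(2),"t",s["clock"])
E
python3 st.py
```

```text
clock: 7.97
position: [0.5207, -0.0706, 0.1373]
ee_rot: [-0.086, -2.597, 0.047]
force: [0.0, 1.5, 0.2]
width: 0.305
ang -0.099 tcp in ring mm [-0.11 -1.01 49.37] w 0.0280 F tool [ 0.2  1.4 -0.2] M tool [-0.1  -0.84 -0.08] j [ 0.38  0.8  -0.64  1.46  0.34  1.57  1.18] t 7.9667
```

```bash
python3 -m creep '[{"translation":[0,0,0.0001],"rot":[0,0,4],"jaw":0.0},{"translation":[0,0,0.0001],"rot":[0,0,4],"jaw":0.0},{"translation":[0,0,0],"rot":[0,0,4],"jaw":0.0},{"translation":[0,0,0],"rot":[0,0,4],"jaw":0.0},{"translation":[0,0,0],"rot":[0,0,0],"jaw":0.0}]' 40
python3 st.py
python3 -m creep '[{"translation":[0,0,0.0001],"rot":[0,0,4],"jaw":0.0},{"translation":[0,0,0.0001],"rot":[0,0,4],"jaw":0.0},{"translation":[0,0,0],"rot":[0,0,4],"jaw":0.0},{"translation":[0,0,0],"rot":[0,0,4],"jaw":0.0},{"translation":[0,0,0],"rot":[0,0,0],"jaw":0.0}]' 40
python3 st.py
```

```text
clock: 8.38
position: [0.5206, -0.071, 0.1371]
ee_rot: [-0.452, -2.566, 0.15]
force: [0.4, 2.4, 0.2]
width: 0.303
ang -0.382 tcp in ring mm [-0.05 -0.57 49.17] w 0.0278 F tool [ 0.6  2.3 -0.5] M tool [-1.1  -0.44  0.15] j [ 0.34  0.78 -0.56  1.47  0.3   1.55  0.94] t 8.3833
clock: 8.8
position: [0.5203, -0.0713, 0.137]
ee_rot: [-0.806, -2.491, 0.249]
force: [0.1, 2.5, 2.5]
width: 0.302
ang -0.659 tcp in ring mm [ 0.14 -0.29 48.94] w 0.0278 F tool [ 2.4  1.3 -2.3] M tool [-0.96  0.15  0.05] j [ 0.3   0.76 -0.49  1.47  0.27  1.54  0.7 ] t 8.8
```

```bash
python3 -m creep '[{"translation":[0,0,0.0001],"rot":[0,0,4],"jaw":0.0},{"translation":[0,0,0.0001],"rot":[0,0,4],"jaw":0.0},{"translation":[0,0,0],"rot":[0,0,4],"jaw":0.0},{"translation":[0,0,0],"rot":[0,0,0],"jaw":0.0}]' 40
python3 st.py
python3 -m creep '[{"translation":[0,0,0.0001],"rot":[0,0,4],"jaw":0.0},{"translation":[0,0,0.0001],"rot":[0,0,4],"jaw":0.0},{"translation":[0,0,0],"rot":[0,0,0],"jaw":0.0}]' 40
python3 st.py
python3 -m creep '[{"translation":[0,0,0.0001],"rot":[0,0,4],"jaw":0.0},{"translation":[0,0,0.0001],"rot":[0,0,4],"jaw":0.0},{"translation":[0,0,0],"rot":[0,0,0],"jaw":0.0}]' 40
python3 st.py
```

```text
clock: 9.13
position: [0.5201, -0.0715, 0.137]
ee_rot: [-1.067, -2.407, 0.321]
force: [0.1, 2.3, 4.6]
width: 0.302
ang -0.867 tcp in ring mm [ 0.29 -0.12 48.77] w 0.0277 F tool [ 3.1 -0.2 -4. ] M tool [-0.63  0.5   0.15] j [ 0.27  0.75 -0.43  1.47  0.24  1.53  0.52] t 9.1333
clock: 9.38
position: [0.5199, -0.0715, 0.1369]
ee_rot: [-1.237, -2.338, 0.368]
force: [0.1, 1.9, 4.2]
width: 0.302
ang -1.006 tcp in ring mm [ 0.42 -0.08 48.64] w 0.0277 F tool [ 2.7 -0.7 -3.7] M tool [-0.28  0.57  0.14] j [ 0.25  0.74 -0.39  1.48  0.22  1.52  0.4 ] t 9.3833
clock: 9.63
position: [0.5198, -0.0716, 0.1368]
ee_rot: [-1.404, -2.257, 0.414]
force: [-0.3, 2.4, 6.6]
width: 0.304
ang -1.146 tcp in ring mm [ 0.55 -0.   48.49] w 0.0279 F tool [ 3.7 -2.3 -5.5] M tool [-0.06  0.71  0.14] j [ 0.23  0.74 -0.36  1.48  0.2   1.52  0.28] t 9.6333
```

```bash
python3 -m creep '[{"translation":[0,0,0],"rot":[0,0,4],"jaw":0.0},{"translation":[0,0,0],"rot":[0,0,4],"jaw":0.0},{"translation":[0,0,0],"rot":[0,0,0],"jaw":0.0}]' 40
python3 st.py
python3 -m creep '[{"translation":[0,0,0],"rot":[0,0,4],"jaw":0.0},{"translation":[0,0,0.0001],"rot":[0,0,4],"jaw":0.0},{"translation":[0,0,0],"rot":[0,0,0],"jaw":0.0}]' 40
python3 st.py
python3 -m creep '[{"translation":[0,0,0],"rot":[0,0,4],"jaw":0.0},{"translation":[0,0,0.0001],"rot":[0,0,4],"jaw":0.0},{"translation":[0,0,0],"rot":[0,0,0],"jaw":0.0}]' 40
python3 st.py
```

```text
clock: 9.88
position: [0.5196, -0.0716, 0.1368]
ee_rot: [-1.567, -2.166, 0.459]
force: [-1.6, 1.2, 6.8]
width: 0.299
ang -1.286 tcp in ring mm [7.100e-01 3.000e-02 4.839e+01] w 0.0275 F tool [ 2.6 -4.3 -5. ] M tool [0.36 0.75 0.17] j [ 0.21  0.73 -0.32  1.48  0.18  1.51  0.16] t 9.8833
clock: 10.13
position: [0.52, -0.0726, 0.1367]
ee_rot: [-1.725, -2.067, 0.503]
force: [-0.2, -3.1, 6.7]
width: 0.316
ang -1.424 tcp in ring mm [ 0.32  1.   48.5 ] w 0.0290 F tool [-2.5 -4.1 -5.6] M tool [ 0.12 -0.54 -1.43] j [ 0.18  0.73 -0.28  1.48  0.16  1.5   0.04] t 10.1333
clock: 10.38
position: [0.5202, -0.074, 0.1367]
ee_rot: [-1.88, -1.956, 0.546]
force: [1.2, -6.6, 6.8]
width: 0.339
ang -1.566 tcp in ring mm [ 0.16  2.46 48.59] w 0.0312 F tool [-6.6 -2.7 -6.3] M tool [-0.07 -1.48 -1.34] j [ 0.16  0.72 -0.24  1.49  0.15  1.5  -0.08] t 10.3833
```

```bash
python3 -m creep '[{"translation":[0,0,0],"rot":[0,0,-4],"jaw":0.0},{"translation":[0,0,0],"rot":[0,0,-4],"jaw":0.0},{"translation":[0,0,0],"rot":[0,0,-4],"jaw":0.0},{"translation":[0,0,0],"rot":[0,0,0],"jaw":0.0},{"translation":[0,0,0],"rot":[0,0,0],"jaw":0.0}]' 40
python3 st.py; python3 - <<'E'
from cell import optics
import cv2
cv2.imwrite("pics/w5.png",optics.get_image("wrist")[:,:,::-1])
E
```

```text
clock: 10.8
position: [0.5209, -0.0742, 0.1364]
ee_rot: [-1.646, -2.122, 0.48]
force: [3.6, -6.8, 4.5]
width: 0.331
ang -1.353 tcp in ring mm [-0.61  2.66 48.68] w 0.0304 F tool [-6.9 -0.9 -5.6] M tool [-0.61 -1.57 -0.12] j [ 0.2   0.73 -0.3   1.48  0.17  1.51  0.11] t 10.8
```

View pics/w5.png

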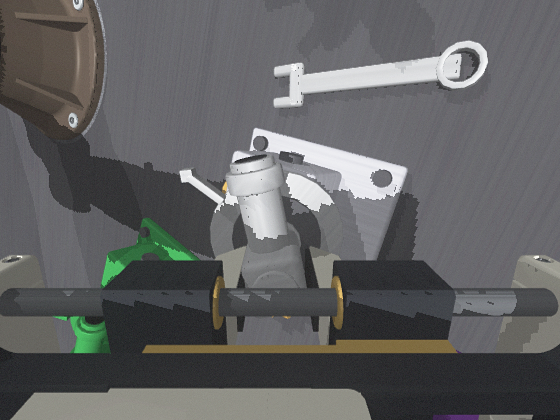

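```bash
python3 -m creep '[{"translation":[0,0,0],"rot":[0,0,0],"jaw":0.05},{"translation":[0,0,0],"rot":[0,0,0],"jaw":0.05},{"translation":[0,0,0],"rot":[0,0,0],"jaw":0.05},{"translation":[0,0,0],"rot":[0,0,0],"jaw":0.05}]' 40
python3 st.py; cat > look.py <<'E'
import sys
from h import *
from cell import optics,arm
import cv2
n=sys.argv[1]
p=np.load("p.npy")
im=optics.get_image("wrist")[:,:,::-1].copy();c=optics.camera_info("wrist")
d=model(p);gr=proj(c,d["grip"])[0]
for t,k in (("outlet","outlet"),("mark_tip","tip"),("elbow_grip","grip"),("pointer_ring","ring")):
    print(t,[(r["location"],round(r["score"],2)) for r in optics.pinpoint("wrist",t)][:3],"pred",proj(c,d[k])[0].round(0))
for e in np.arange(-1.6,0.01,.1):
    q=p.copy();q[4]=e;q[5]=.052+.0008*(e+1.3);u=proj(c,model(q)["outlet"])[0];print(round(e,1),u.round(0),end=' ')
cv2.imwrite(f"pics/{n}.png",im)
E
python3 look.py w6
```

```text
clock: 11.18
position: [0.5197, -0.0715, 0.1358]
ee_rot: [-1.646, -2.118, 0.48]
force: [0.0, 0.6, -0.4]
width: 0.534
ang -1.355 tcp in ring mm [ 0.06 -0.06 47.62] w 0.0490 F tool [0.6 0.4 0.3] M tool [-0.68 -0.21  0.02] j [ 0.2   0.73 -0.3   1.48  0.17  1.51  0.1 ] t 11.1833
outlet [([251.9, 163.9], 0.76)] pred [164. 247.]
mark_tip [] pred [181. 178.]
elbow_grip [([273.6, 279.4], 0.69)] pred [277. 280.]
pointer_ring [] pred [277. 241.]
-1.6 [307. 169.] -1.5 [295. 166.] -1.4 [282. 165.] -1.3 [270. 165.] -1.2 [257. 166.] -1.1 [245. 169.] -1.0 [233. 173.] -0.9 [221. 178.] -0.8 [211. 184.] -0.7 [201. 191.] -0.6 [192. 199.] -0.5 [184. 207.] -0.4 [177. 217.] -0.3 [172. 226.] -0.2 [168. 236.] -0.1 [164. 247.] 0.0 [163. 257.]
```

View pics/w6.png

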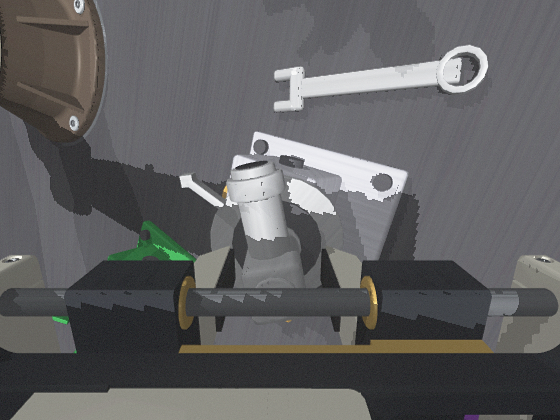

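```bash
python3 -m creep '[{"translation":[0,0,0],"rot":[0,0,-5],"jaw":0.05},{"translation":[0,0,0],"rot":[0,0,-5.5],"jaw":0.05},{"translation":[0,0,0],"rot":[0,0,0],"jaw":0.0},{"translation":[0,0,0],"rot":[0,0,0],"jaw":0.0},{"translation":[0,0,0],"rot":[0,0,0],"jaw":0.0},{"translation":[0,0,0],"rot":[0,0,0],"jaw":0.0},{"translation":[0,0,0],"rot":[0,0,0],"jaw":0.0}]' 58
python3 st.py
python3 -m creep '[{"translation":[0,0,0],"rot":[0,0,3],"jaw":0.0},{"translation":[0,0,0],"rot":[0,0,3],"jaw":0.0},{"translation":[0,0,0],"rot":[0,0,0],"jaw":0.0}]' 58
python3 st.py
python3 -m creep '[{"translation":[0,0,0],"rot":[0,0,3],"jaw":0.0},{"translation":[0,0,0],"rot":[0,0,0],"jaw":0.0}]' 58
python3 st.py
python3 look.py w7 | head -1
```

```text
clock: 12.02
position: [0.5197, -0.0718, 0.1363]
ee_rot: [-1.438, -2.239, 0.423]
force: [-2.1, -0.4, 2.3]
width: 0.307
ang -1.175 tcp in ring mm [ 0.28  0.21 47.98] w 0.0281 F tool [ 0.8 -2.9 -0.9] M tool [-0.29 -0.23  0.09] j [ 0.22  0.74 -0.35  1.48  0.2   1.51  0.26] t 12.0167
clock: 12.27
position: [0.5196, -0.0719, 0.1363]
ee_rot: [-1.562, -2.169, 0.458]
force: [-2.3, -1.2, 3.3]
width: 0.302
ang -1.282 tcp in ring mm [ 0.43  0.29 47.93] w 0.0278 F tool [-0.1 -3.9 -1.6] M tool [-0.12 -0.13  0.18] j [ 0.21  0.73 -0.32  1.48  0.18  1.51  0.17] t 12.2667
clock: 12.43
position: [0.5195, -0.0719, 0.1363]
ee_rot: [-1.618, -2.136, 0.474]
force: [-2.4, -2.3, 2.6]
width: 0.301
ang -1.330 tcp in ring mm [ 0.45  0.32 47.89] w 0.0276 F tool [-1.3 -3.9 -0.9] M tool [ 0.15 -0.63 -1.55] j [ 0.2   0.73 -0.31  1.48  0.18  1.51  0.13] t 12.4333
outlet [([93.2, 318.6], 0.68), ([275.3, 163.6], 0.66), ([330.1, 217.7], 0.36)] pred [166. 243.]
```

View pics/w7.png

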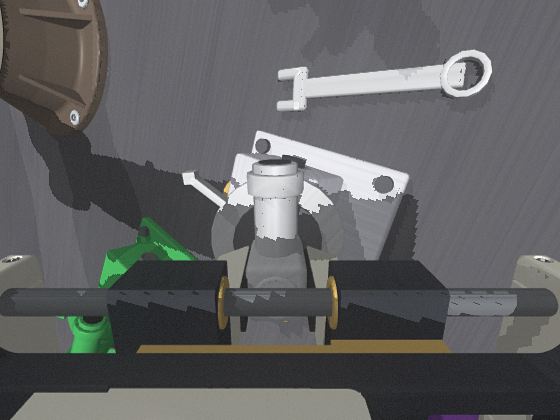

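```bash
python3 -m creep '[{"translation":[0,0,0],"rot":[0,0,-4],"jaw":0.0},{"translation":[0,0,-0.0001],"rot":[0,0,-4],"jaw":0.0},{"translation":[0,0,-0.0001],"rot":[0,0,-4],"jaw":0.0},{"translation":[0,0,0],"rot":[0,0,-4],"jaw":0.0},{"translation":[0,0,-0.0001],"rot":[0,0,-4],"jaw":0.0},{"translation":[0,0,-0.0001],"rot":[0,0,-4],"jaw":0.0},{"translation":[0,0,0],"rot":[0,0,-4],"jaw":0.0},{"translation":[0,0,-0.0001],"rot":[0,0,-4],"jaw":0.0},{"translation":[0,0,0],"rot":[0,0,-4],"jaw":0.0},{"translation":[0,0,-0.0001],"rot":[0,0,-4],"jaw":0.0},{"translation":[0,0,0],"rot":[0,0,-4],"jaw":0.0},{"translation":[0,0,0],"rot":[0,0,-3],"jaw":0.0}]' 58
python3 -m creep '[{"translation":[0,0,0],"rot":[0,0,0],"jaw":0.0}]' 58
python3 st.py
python3 look.py w8 | head -4
```

```text
clock: 13.68
position: [0.5208, -0.0711, 0.1363]
ee_rot: [-0.614, -2.538, 0.192]
force: [0.2, 0.6, -0.0]
width: 0.301
clock: 13.77
position: [0.5207, -0.0711, 0.1363]
ee_rot: [-0.615, -2.537, 0.193]
force: [-0.8, 1.0, -0.7]
width: 0.303
ang -0.508 tcp in ring mm [-0.58 -0.48 48.53] w 0.0278 F tool [0.8 0.7 1. ] M tool [-0.8  -0.64 -0.17] j [ 0.33  0.77 -0.53  1.47  0.29  1.55  0.83] t 13.7667
outlet [([278.0, 162.5], 0.9), ([43.6, 146.5], 0.57)] pred [226. 175.]
mark_tip [([270.5, 128.9], 0.58)] pred [270. 130.]
elbow_grip [([275.2, 273.4], 0.93)] pred [277. 278.]
pointer_ring [([41.1, 160.3], 0.96), ([196.7, 268.1], 0.69)] pred [277. 240.]
```

View pics/w8.png

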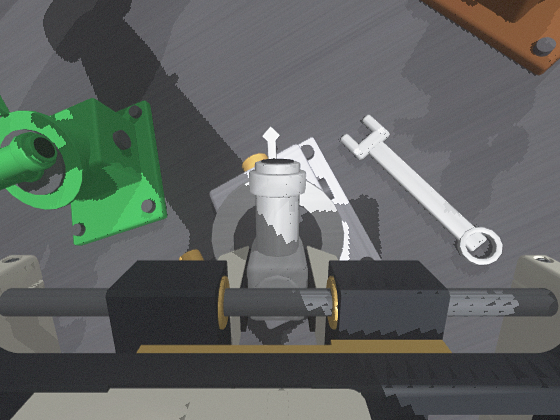

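```bash
python3 -m creep '[{"translation":[0,0,0],"rot":[0,0,-3],"jaw":0.0},{"translation":[0,0,0],"rot":[0,0,0],"jaw":0.0},{"translation":[0,0,0],"rot":[0,0,0],"jaw":0.0},{"translation":[0,0,0],"rot":[0,0,0],"jaw":0.05},{"translation":[0,0,0],"rot":[0,0,0],"jaw":0.05},{"translation":[0,0,0],"rot":[0,0,0],"jaw":0.055},{"translation":[0,0,0],"rot":[0,0,0],"jaw":0.06},{"translation":[0,0,0],"rot":[0,0,0],"jaw":0.06}]' 58
python3 st.py
python3 -m creep '[{"translation":[0,0,-0.01],"rot":[0,0,0],"jaw":0.06},{"translation":[0,0,-0.02],"rot":[0,0,0],"jaw":0.06},{"translation":[0,0,-0.02],"rot":[0,0,0],"jaw":0.06},{"translation":[0,0,-0.02],"rot":[0,0,0],"jaw":0.06},{"translation":[0,0,-0.02],"rot":[0,0,0],"jaw":0.06},{"translation":[0,0,0],"rot":[0,0,0],"jaw":0.06},{"translation":[0,0,0],"rot":[0,0,0],"jaw":0.06}]'
python3 st.py
python3 look.py w9
python3 - <<'E'
import cv2
a=cv2.imread("pics/w9.png")[80:290,170:390];cv2.imwrite("pics/w9z.png",cv2.resize(a,None,fx=2.8,fy=2.8,interpolation=cv2.INTER_CUBIC))
E
```

```text
clock: 14.68
position: [0.5201, -0.0721, 0.1367]
ee_rot: [-0.551, -2.549, 0.178]
force: [1.0, -0.1, 0.7]
width: 0.614
ang -0.459 tcp in ring mm [ 0.21  0.47 48.53] w 0.0563 F tool [-0.5  0.1 -1.1] M tool [-0.41 -0.64 -0.04] j [ 0.33  0.77 -0.54  1.47  0.29  1.55  0.88] t 14.6833
clock: 15.27
position: [0.5678, -0.0698, 0.2146]
ee_rot: [-0.55, -2.551, 0.177]
force: [0.8, -1.0, -0.4]
width: 0.653
ang -0.458 tcp in ring mm [ -0.59  -0.21 139.86] w 0.0599 F tool [-1.2 -0.5 -0. ] M tool [-0.37 -0.69 -0.  ] j [ 0.29  0.77 -0.54  1.25  0.28  1.75  0.91] t 15.2667
outlet [([115.1, 130.4], 0.81), ([279.5, 145.0], 0.76)] pred [250. 153.]
mark_tip [([58.7, 73.5], 0.85), ([278.9, 123.9], 0.55)] pred [278. 127.]
elbow_grip [([64.7, 145.4], 0.85), ([279.0, 220.2], 0.58)] pred [278. 222.]
pointer_ring [([211.6, 229.8], 0.72), ([95.9, 144.3], 0.62)] pred [278. 205.]
-1.6 [346. 192.] -1.5 [343. 185.] -1.4 [339. 179.] -1.3 [335. 173.] -1.2 [330. 168.] -1.1 [324. 163.] -1.0 [318. 159.] -0.9 [311. 155.] -0.8 [304. 152.] -0.7 [296. 150.] -0.6 [289. 148.] -0.5 [281. 148.] -0.4 [273. 148.] -0.3 [265. 149.] -0.2 [258. 150.] -0.1 [250. 153.] 0.0 [243. 156.]
```

View pics/w9z.png

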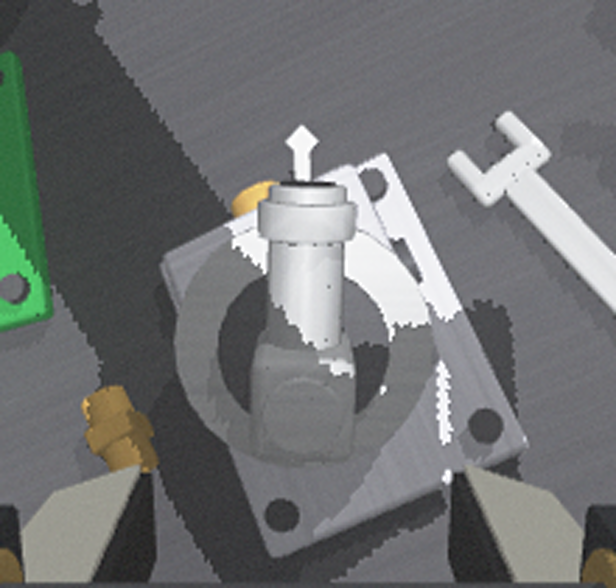

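```bash
python3 -c "
from cell import arm
print(arm.sign_off())"
```

```text
the job is handed in; nothing more can be done
None
```

The elbow has been bottomed, backed off onto the fin and released. I handed the job in at about 15.5 s of the 70 s allowed.

- **Bottoming:** I gripped the elbow along the stub axis and screwed it down clockwise. It hit a hard stop about 1.2 rad from where it started, where the turning torque jumped to about 1.4–1.5 N m. The jaws twisted on the block the first time and dragged the elbow back slightly. I regripped and tightened again until the torque reached 1.55 N m with no slip.
- **Back-off:** I turned it back about 0.87 rad (50 degrees), which lifts it about 0.7 mm. Then I opened the jaws and pulled back about 90 mm along the axis.
- **Last check:** In the final wrist picture the outlet is at column 279.6, the fin tip at 277.9 and the stub axis at about 278.5. That is under 2 degrees off, or about 1–2 mm at the mouth, against the 6 mm allowed. External force was about 1 N, which is within sensor noise.
- **Not checked:** The height was worked out from the turn angle and was not measured separately. I never touched the bystanding parts, and the spanner and nipple looked undisturbed in the wrist pictures. I did not measure their positions or take a final picture of the others.

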